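# Fetch the transformer from behind the bottles

## Task

Stand the three bottles aside in the white tray and, once all three are there, fetch the transformer from behind them and set it upright inside the white outline on the green board, its long side along the outline's long side. Then put each bottle back, centred on the coaster of its own colour, keeping the bottles upright throughout and setting everything down gently, never letting it drop.

Things in the scene. Friction and masses are not known exactly. Their poses are not given: they have to be found in the camera images.
- transformer: Small dark steel transformer with a copper-coloured band across its top, a block 42 mm (its x) by 32 mm (its y) by 32 mm high, 140 g; origin at the centre of its underside, z up. It starts on the light grey mat (3 mm thick) in the middle between the three bottles, about 62 mm from the axis of each.
- blue_bottle: Closed round blue plastic bottle standing upright: straight body of 44 mm diameter up to 88 mm above its base, then a shoulder, and a white screw cap of 26 mm diameter, 115 mm tall overall; 150 g, white label band low on the body. Origin at the centre of its underside, z up. It starts on the blue coaster.
- yellow_bottle: Closed round yellow plastic bottle standing upright: straight body of 44 mm diameter up to 88 mm above its base, then a shoulder, and a black pointed nozzle, 120 mm tall overall; 150 g, white label band low on the body. Origin at the centre of its underside, z up. It starts on the yellow coaster.
- red_bottle: Closed round red plastic bottle standing upright: straight body of 44 mm diameter up to 88 mm above its base, then a shoulder, and a black flared cap of 32 mm diameter, 114 mm tall overall; 150 g, white label band low on the body. Origin at the centre of its underside, z up. It starts on the red coaster.
- blue_coaster: Fixed flat round blue coaster of 66 mm diameter, 4 mm thick, lying on the light grey mat. Origin at the centre of its underside; the bottle stands 4 mm above it. The coasters' centres are about 62 mm from the transformer's first place, at its left, its front (robot's side) and its right, in any colour order.
- yellow_coaster: Fixed flat round yellow coaster of 66 mm diameter, 4 mm thick, lying on the light grey mat. Origin at the centre of its underside; the bottle stands 4 mm above it. The coasters' centres are about 62 mm from the transformer's first place, at its left, its front (robot's side) and its right, in any colour order.
- red_coaster: Fixed flat round red coaster of 66 mm diameter, 4 mm thick, lying on the light grey mat. Origin at the centre of its underside; the bottle stands 4 mm above it. The coasters' centres are about 62 mm from the transformer's first place, at its left, its front (robot's side) and its right, in any colour order.
- tray: Fixed empty white parking tray, outside 270 mm (its x) by 130 mm (its y), walls 5 mm thick and 15 mm high, floor 5 mm thick: the inside is 260 by 120 mm. Origin at the centre of its underside. It stands to the left or the right of the bottles.
- board: Fixed green holder 230 mm (its x) by 170 mm (its y) carrying a green circuit board, across the bottles from the tray. The white outline in the middle of the board, 60 mm (x) by 50 mm (y) inside, is the transformer's place. Origin under the middle of the outline, on the underside; the board's top is 30 mm above it. Fixed parts on it, up to 12 mm high, keep 18 mm clear of the outline.
Things that resemble listed ones, but are neither listed nor needed, are in the scene too. Of the things that look like the red_coaster, take the one that is farthest to the robot's right at the start. Leave any purple look-alike of the transformer alone.

How it is judged (in metres and radians):
On the way, in this order (a step that is already met when the one before it is completed fails the run):
1. all three bottles stand released in the tray, with the transformer still where it was (x of blue_bottle in the frame of tray between -0.112 and 0.112 m and y of blue_bottle in the frame of tray between -0.042 and 0.042 m and z of each of blue_bottle, yellow_bottle, red_bottle in the frame of tray below 0.012 m and angle between each of blue_bottle, yellow_bottle, red_bottle's own z axis and vertical below 0.15 rad and linear speed of each of blue_bottle, yellow_bottle, red_bottle below 0.03 m/s and contact force between the fingers and blue_bottle below 0.2 N and x of yellow_bottle in the frame of tray between -0.112 and 0.112 m and y of yellow_bottle in the frame of tray between -0.042 and 0.042 m and contact force between the fingers and yellow_bottle below 0.2 N and x of red_bottle in the frame of tray between -0.112 and 0.112 m and y of red_bottle in the frame of tray between -0.042 and 0.042 m and contact force between the fingers and red_bottle below 0.2 N and distance of transformer from where it was at the start of the episode below 0.02 m), for 0.2 s.
2. the transformer rests released inside the outline on the board, while the bottles still stand in the tray (horizontal distance between transformer and board below 0.013 m and z of transformer in the frame of board between 0.025 and 0.035 m and angle between transformer's own z axis and vertical below 0.1 rad and angle between the x axis of transformer and the x axis of board, either way round below 0.25 rad and linear speed of each of transformer, blue_bottle, yellow_bottle, red_bottle below 0.03 m/s and contact force between the fingers and transformer below 0.2 N and x of blue_bottle in the frame of tray between -0.112 and 0.112 m and y of blue_bottle in the frame of tray between -0.042 and 0.042 m and z of each of blue_bottle, yellow_bottle, red_bottle in the frame of tray below 0.012 m and angle between each of blue_bottle, yellow_bottle, red_bottle's own z axis and vertical below 0.15 rad and contact force between the fingers and blue_bottle below 0.2 N and x of yellow_bottle in the frame of tray between -0.112 and 0.112 m and y of yellow_bottle in the frame of tray between -0.042 and 0.042 m and contact force between the fingers and yellow_bottle below 0.2 N and x of red_bottle in the frame of tray between -0.112 and 0.112 m and y of red_bottle in the frame of tray between -0.042 and 0.042 m and contact force between the fingers and red_bottle below 0.2 N), for 0.2 s.
At the end, for the whole second after the job is handed in: The transformer rests on the board within 13 mm of the outline's middle, its long side within 0.25 rad of the outline's long side; each bottle stands upright on the coaster of its own colour, within 12 mm of its centre; all is released and at rest (horizontal distance between transformer and board below 0.013 m and z of transformer in the frame of board between 0.025 and 0.035 m and angle between transformer's own z axis and vertical below 0.1 rad and angle between the x axis of transformer and the x axis of board, either way round below 0.25 rad and linear speed of each of transformer, blue_bottle, yellow_bottle, red_bottle below 0.03 m/s and horizontal distance between blue_bottle and blue_coaster below 0.012 m and z of blue_bottle in the frame of blue_coaster between 0.001 and 0.008 m and angle between each of blue_bottle, yellow_bottle, red_bottle's own z axis and vertical below 0.15 rad and horizontal distance between yellow_bottle and yellow_coaster below 0.012 m and z of yellow_bottle in the frame of yellow_coaster between 0.001 and 0.008 m and horizontal distance between red_bottle and red_coaster below 0.012 m and z of red_bottle in the frame of red_coaster between 0.001 and 0.008 m); the robot touches nothing.
It fails at once if a bottle is tipped by more than 0.6 rad (angle between any of blue_bottle, yellow_bottle, red_bottle's own z axis and vertical above 0.6 rad).
It fails at once if a bottle or the transformer is let drop: out of the fingers and moving faster than 0.5 m/s ((contact force between the fingers and transformer below 0.05 N and linear speed of transformer above 0.5 m/s) or (contact force between the fingers and blue_bottle below 0.05 N and linear speed of blue_bottle above 0.5 m/s) or (contact force between the fingers and yellow_bottle below 0.05 N and linear speed of yellow_bottle above 0.5 m/s) or (contact force between the fingers and red_bottle below 0.05 N and linear speed of red_bottle above 0.5 m/s)).
It also fails if it takes over 131 s, if anything falls off the work surface, if the arm or the gripper's body presses on something with over 40 N, if the wrist force passes 120 N, or if a joint passes its speed limit or range.

## Robot

A 7-joint arm with a two-finger parallel gripper is mounted at the origin on the work surface. World frame = base frame: x ahead of the robot, y to its left, z up, the work surface at z = 0. Lengths are in mm, angles in rad, forces in N, time in s.
With the tool pointing down it reaches from about 400 to 875 mm from the base axis. Payload 4.4 kg.
Tool frame: the origin (TCP) lies at the very end of the fingers, on their centre line; the grasp point (between the pads) lies 19 mm behind it; z points along the fingers, y is the line along which they close (so a half turn about z gives the same grasp; the last joint's range is limited). The gripper opens to 85 mm and grips with 20 to 120 N. Pads are 22 mm wide; open, the fingers measure 114 mm over their backs; the gripper's body (76 mm by 85 mm) begins 54 mm behind the grasp point. The pads swing forward as they close: fully open they stand 13 mm farther back than shut.
Start: joints at [-1.394, 0.628, 0.038, 1.517, -0.027, 0.996, -0.02], TCP at [156.249, 630.955, 231.313] pointing down, gripper open.
Joint ranges: [-3.06, 3.06], [-0.37, 2.12], [-1.25, 1.32], [0.18, 2.47], [-1.1, 4.24], [0.23, 1.98], [-2.94, 2.94]. Speed limits (rad/s): [2.57, 2.57, 3.14, 3.14, 3.14, 3.14, 3.14].

## Interface

Orientations are given as [roll, pitch, yaw] about the fixed x, y, z axes, in that order (R = Rz(yaw) Ry(pitch) Rx(roll)).
In Python, from cell import read_state, get_image, camera_params, finish_job gives the robot as it stands.
- The arm moves only by the tool arm_command, never from a script. Its argument "deltas" is a list of rows, each an object of numbers: "dx", "dy", "dz": the shift along the world's x, y, z in m; "yaw": the turn about the world's z in degrees; "jaw": the opening, from 0 (shut) to 1 (fully open). A call has 1 to 20 rows; each row is the pose to reach, as a shift and turn from the pose commanded when the call began; what a row does not reach only later rows make up. A row lasts 1/10 s, in which the tool goes at most 50 mm and 8.59 degrees, less where a joint would pass 70% of its speed; a pose out of reach is approached as far as the arm can. A call with a gripper value outside its range is refused whole. The fingers move at their own pace and stop on an object; the grip force is fixed at half the most. Time passes only in rows, so rows that repeat a pose let the fingers close. It gives the time, the measured TCP pose, the force, the opening and the grip force at its end, in the units of the state.
- read_state(): the state, without advancing time (a new reading comes with each control period).
- get_image(name): name is "side" or "top"; returns (picture, depth): 420x560x3 uint8, red, green, blue; 420x560 float32, mm along the optical axis (not along the pixel's ray), 0 where there is no reading.
- camera_params(name): a dict with "camera_matrix" (3x3 intrinsics, pixels), "k1" (the pictures are not rectified: a ray, as slopes to the right and down, at radius r is drawn at 1 + k1 r^2 times it, then the intrinsics apply), "extrinsics" (4x4, takes a point from camera to world coordinates). Camera axes: x right, y down, z forward; pixel columns grow to the right and rows downward; lengths in mm; the calibration is good to about 2 mm. A picture is of the moment at which its call begins. camera_params takes no time and is no camera call.
- finish_job(): hands the job in; it is judged then, once.
The state is a dict: "clock": time; "qpos": joint angles; "qd": joint speeds; "tau": joint torques, N m; "eef_pos": TCP position; "tool_rot": TCP orientation; "force": force on the tool from outside, world axes, zero at the start; "torque": the same for the moment, N m; "width": finger opening in mm; "gripper_force": force on a finger pad.
Only numpy, scipy, OpenCV 4.12 (cv2) and the standard library are available. Lean on these libraries where they do the work, as an engineer would, in place of code of your own. Each camera call takes 0.05 s, during which the arm holds its last target. There are 200 camera calls.

## Working session

There is one attempt and no reset: what is moved stays moved. The work goes in short steps, Python scripts to look and compute and a tool call to move; the robot and the scene stay as the last step left them, time stands still between calls to the robot, and variables do not carry over. Pictures are saved under pics/ and viewed, at most 14 in all, crops included, and the job is handed in when it is done.

Besides the shell and the picture viewer there is one more tool, called after "Emit:" as name(argument=value, ...), one argument or row to a line, values as JSON. arm_command: Moves the arm, as the interface text tells. Its arguments: {"type":"object","properties":{"deltas":{"type":"array"}},"required":["deltas"]}

```bash
mkdir -p pics; ls; cat > h.py <<'E'
import numpy as np, cv2
from cell import *
def snap(n,tag):
    p,d=get_image(n); cv2.imwrite(f'pics/{tag}.png',p[:,:,::-1]); np.savez(f'pics/{tag}.npz',p=p,d=d); return p,d
def ray(n,u,v):
    c=camera_params(n);K=np.array(c['camera_matrix']);T=np.array(c['extrinsics'])
    k=c['k1']
    s=cv2.undistortPoints(np.array([[[u,v]]],float),K,np.array([k,0,0,0,0.]))[0,0]
    return T[:3,3],T[:3,:3]@np.array([s[0],s[1],1.])
def atz(n,u,v,z):
    o,r=ray(n,u,v); return o+r*(z-o[2])/r[2]
def atd(n,u,v,d):
    o,r=ray(n,u,v); return o+r*d
def cloud(n,d):
    c=camera_params(n);K=np.array(c['camera_matrix']);T=np.array(c['extrinsics'])
    h,w=d.shape; uv=np.stack(np.meshgrid(np.arange(w),np.arange(h)),-1).reshape(-1,1,2).astype(float)
    s=cv2.undistortPoints(uv,K,np.array([c['k1'],0,0,0,0.]))[:,0]
    P=np.c_[s,np.ones(len(s))]*d.reshape(-1,1)
    return (P@T[:3,:3].T+T[:3,3]).reshape(h,w,3)
E
python3 - <<'E'
from h import *
np.set_printoptions(precision=3,suppress=True)
for n in('side','top'):
    snap(n,n+'0'); c=camera_params(n); print(n,np.array(c['extrinsics']),c['k1'],c['camera_matrix'])
print(read_state())
E
```

```text
pics
side [[ -0.903  -0.305   0.302 255.212]
 [ -0.429   0.628  -0.649 701.079]
 [  0.008  -0.716  -0.698 781.707]
 [  0.      0.      0.      1.   ]] -0.10184004148628706 [[457.705   0.    275.974]
 [  0.    457.705 207.362]
 [  0.      0.      1.   ]]
top [[ -0.008  -0.998   0.069 508.535]
 [ -1.      0.007  -0.009  15.864]
 [  0.009  -0.069  -0.998 791.283]
 [  0.      0.      0.      1.   ]] -0.02106180046775984 [[383.72    0.    280.667]
 [  0.    383.72  211.834]
 [  0.      0.      1.   ]]
{'clock': 0.1, 'qpos': array([-1.394,  0.629,  0.038,  1.518, -0.027,  0.996, -0.02 ]), 'qd': array([ 0.001, -0.002, -0.   , -0.001, -0.001, -0.001, -0.001]), 'tau': array([  0.003, -56.454,   1.231, -19.398,   0.011,   0.005,   0.   ]), 'eef_pos': array([156.108, 630.385, 230.484]), 'tool_rot': array([-3.14 ,  0.   ,  2.899]), 'force': array([ 0.593, -0.673,  0.81 ]), 'torque': array([-0.011, -0.029, -0.043]), 'gripper_force': 0.0, 'width': 85.60299871927195}
```

View pics/top0.png

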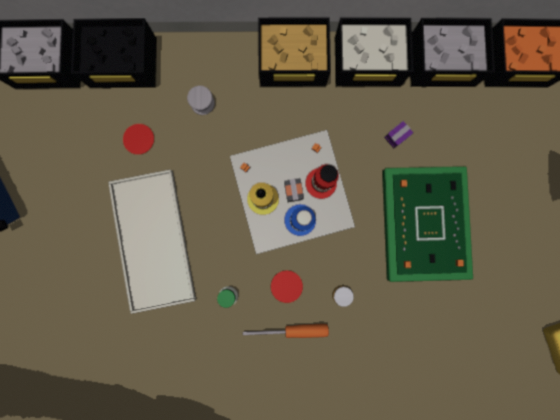

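View pics/side0.png

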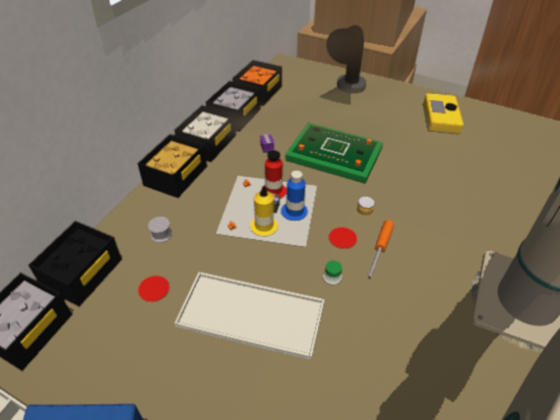

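Top view: yellow bottle (262,196), blue (301,219) and red (325,178) stand round the transformer (293,190). The tray is at (152,242), the board outline at (430,223) and red decoy coasters at (139,139) and (287,286). The side view agrees and shows the arm well clear. Next I measure with the depth clouds.

```bash
cat > m.py <<'E'
from h import *
from scipy.optimize import least_squares
np.set_printoptions(precision=1,suppress=True)
def hsvcloud(n,tag):
    f=np.load(f'pics/{tag}.npz'); return cv2.cvtColor(f['p'],cv2.COLOR_RGB2HSV),cloud(n,f['d']),f['d']
HUE={'blue':(100,125),'yellow':(18,35),'red':(0,6)}
def mask(h,c):
    a,b=HUE[c]; m=(h[...,0]>=a)&(h[...,0]<=b)&(h[...,1]>140)&(h[...,2]>60)
    if c=='red': m|=(h[...,0]>=174)&(h[...,1]>140)&(h[...,2]>60)
    return m
def circ(P,r,x0):
    return least_squares(lambda q:np.hypot(P[:,0]-q[0],P[:,1]-q[1])-r,x0,loss='soft_l1',f_scale=1.5)
E
python3 - <<'E'
from m import *
for n in('top','side'):
    h,C,d=hsvcloud(n,n+'0')
    for c,(u,v) in dict(blue=(300,218),yellow=(262,197),red=(322,180)).items():
        w=atz('top',u,v,50)
        m=mask(h,c)&(d>0)&(np.hypot(C[...,0]-w[0],C[...,1]-w[1])<55)
        P=C[m]; b=P[(P[:,2]>15)&(P[:,2]<84)]; co=P[P[:,2]<11]
        print(n,c,len(b),len(co),'z coaster',np.median(co[:,2]) if len(co) else None)
        if len(b)>10:
            s=circ(b,22,b.mean(0)[:2]); print('  body',s.x,'rms',np.sqrt(np.mean(s.fun**2)))
        if len(co)>10:
            mm=(m&(C[...,2]<11)).astype(np.uint8)
            # outer rim
            cc=co[:,:2]; H=cv2.convexHull(cc.astype(np.float32))[:,0]
            s=circ(H,33,cc.mean(0)); print('  coaster hull',s.x,'rms',np.sqrt(np.mean(s.fun**2)),len(H)) 
            print('  enclosing',cv2.minEnclosingCircle(cc.astype(np.float32)))
    # tops
    print('tray floor/wall, board heights:')
    for (u,v) in [(152,242),(430,223),(293,190),(250,155)] if n=='top' else [(252,314),(335,147),(277,206),(262,215)]:
        print((u,v),C[v,u])
# all centre heights from top in the highest 20 mm of bottles
h,C,d=hsvcloud('top','top0')
m=(h[...,1]<40)&(h[...,2]>150)&(d>0)&(C[...,1]>200)&(C[...,0]<620)&(C[...,0]>380)&(C[...,2]<30)
r=cv2.minAreaRect(C[m][:,:2].astype(np.float32)); print('tray',r,'z',np.percentile(C[m][:,2],[5,50,95]))
m=(h[...,0]>45)&(h[...,0]<85)&(h[...,1]>90)&(d>0)&(C[...,1]<-150)&(C[...,2]>15)
r=cv2.minAreaRect(C[m][:,:2].astype(np.float32)); print('board',r,'z',np.percentile(C[m][:,2],[5,50,95]))
p=np.load('pics/top0.npz')['p']
a=cv2.resize(p[150:240,230:350],None,fx=5,fy=5,interpolation=cv2.INTER_CUBIC)
cv2.imwrite('pics/ctop.png',a[:,:,::-1])
a=cv2.resize(p[160:290,380:480],None,fx=4.5,fy=4.5,interpolation=cv2.INTER_CUBIC); cv2.imwrite('pics/cboard.png',a[:,:,::-1])
E
```

```text
top blue 8 203 z coaster 8.492135878122781
  coaster hull [548.7 -32. ] rms 2.965365348361467 26
  enclosing ((546.3242797851562, -30.23661231994629), 30.50232696533203)
top yellow 23 183 z coaster 8.56372005135836
  body [590.9  45.7] rms 0.17635752231678695
  coaster hull [594.4  46.7] rms 3.1248468074288436 24
  enclosing ((590.3616943359375, 44.61359405517578), 29.985567092895508)
top red 51 247 z coaster 8.136625494640725
  body [624.4 -75.4] rms 0.2506722453466637
  coaster hull [624.4 -75.5] rms 2.2130634052428317 27
  enclosing ((621.817138671875, -74.13203430175781), 30.939905166625977)
tray floor/wall, board heights:
(152, 242) [503.  271.4   6. ]
(430, 223) [ 536.4 -288.5   32.3]
(293, 190) [603.8 -16.   36.3]
(250, 155) [681.3  71.2   5.5]
side blue 200 157 z coaster 6.072214420681007
  body [548.1 -31.2] rms 1.2320852871612575
  coaster hull [547.5 -31.9] rms 2.663528943317911 22
  enclosing ((547.4847412109375, -29.347370147705078), 31.520065307617188)
side yellow 248 191 z coaster 5.815715990985495
  body [593.1  44.7] rms 4.1586877865412655
  coaster hull [592.3  44.1] rms 3.4662826271040665 16
  enclosing ((592.3707885742188, 37.541786193847656), 39.87137222290039)
side red 208 59 z coaster 5.875906046377622
  body [626.7 -76.2] rms 1.3325963206070597
  coaster hull [628.  -76.9] rms 5.600174842905493 8
  enclosing ((604.4248046875, -80.61784362792969), 22.211732864379883)
tray floor/wall, board heights:
(252, 314) [506.  269.4   2. ]
(335, 147) [ 537.4 -283.3   29.5]
(277, 206) [588.  -19.2  13.2]
(262, 215) [585.3  65.5  60.3]
tray ((502.694580078125, 271.5225830078125), (259.5609436035156, 128.9290313720703), 10.1442232131958) z [ 4.4  6.7 10. ]
board ((685.2171630859375, -349.8689270019531), (522.8855590820312, 328.037109375), 4.319206237792969) z [25.5 30.6 33.3]
```

View pics/ctop.png

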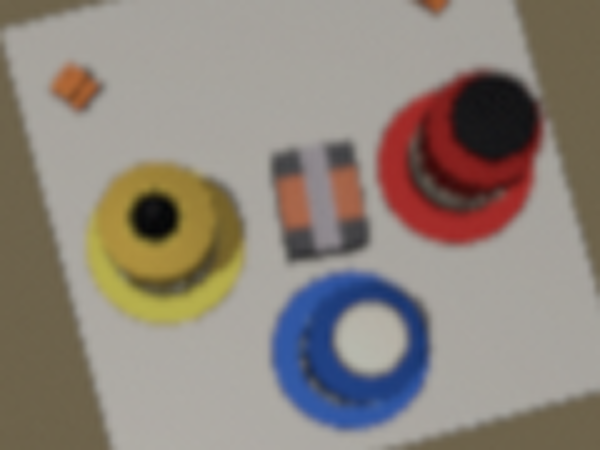

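View pics/cboard.png

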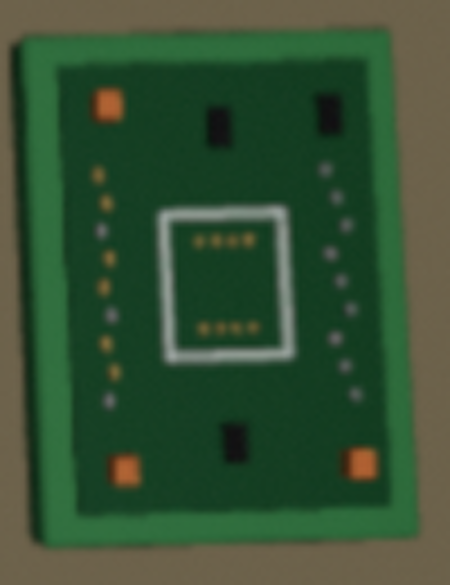

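Coasters, in ctop crop pixels: yellow centre (166,246), blue (351,351), red (456,165). The transformer's top corners are (273,153), (352,141), (369,247), (290,262). The outline corners in cboard are (163,213), (286,209), (292,354), (169,360), with its long side near vertical in the picture. I'll check these from the side view.

```bash
python3 - <<'E'
from h import *
p=np.load('pics/side0.npz')['p']
a=cv2.resize(p[115:255,200:400],None,fx=4,fy=4,interpolation=cv2.INTER_CUBIC); cv2.imwrite('pics/cside.png',a[:,:,::-1])
np.set_printoptions(precision=1,suppress=True)
f=lambda x,y,o,s:(o[0]+(x+.5)/s-.5,o[1]+(y+.5)/s-.5)
for nm,q in dict(yel=(166,246),blue=(351,351),red=(456,165)).items(): print(nm,atz('top',*f(*q,(230,150),5),7))
T=[atz('top',*f(*q,(230,150),5),35) for q in[(273,153),(352,141),(369,247),(290,262)]]
B=[atz('top',*f(*q,(380,160),4.5),30) for q in[(163,213),(286,209),(292,354),(169,360)]]
Y=[atz('top',*q,15) for q in[(110,181),(171,171),(193,302),(131,312)]]
for nm,Q in zip(('tr','board','tray'),(T,B,Y)):
    Q=np.array(Q)[:,:2]; v=(Q[0]+Q[1]-Q[2]-Q[3])/2; w=(Q[0]+Q[3]-Q[1]-Q[2])/2
    print(nm,Q.mean(0),'long',np.linalg.norm(v),np.degrees(np.arctan2(v[1],v[0])),'short',np.linalg.norm(w),np.degrees(np.arctan2(w[1],w[0])))
E
```

```text
yel [589.7  45.    7. ]
blue [546.  -30.5   7. ]
red [622.5 -74.7   7. ]
tr [604.5 -17.6] long 43.44627423194374 8.344447026557937 short 31.845652952775755 99.3603214220286
board [ 537.1 -289.9] long 64.8719649997769 0.40245140816305114 short 55.27140057447292 91.84053072847789
tray [505.5 270.4] long 268.1821181630438 10.139339330722036 short 125.53617229675591 98.83255292442306
```

View pics/cside.png

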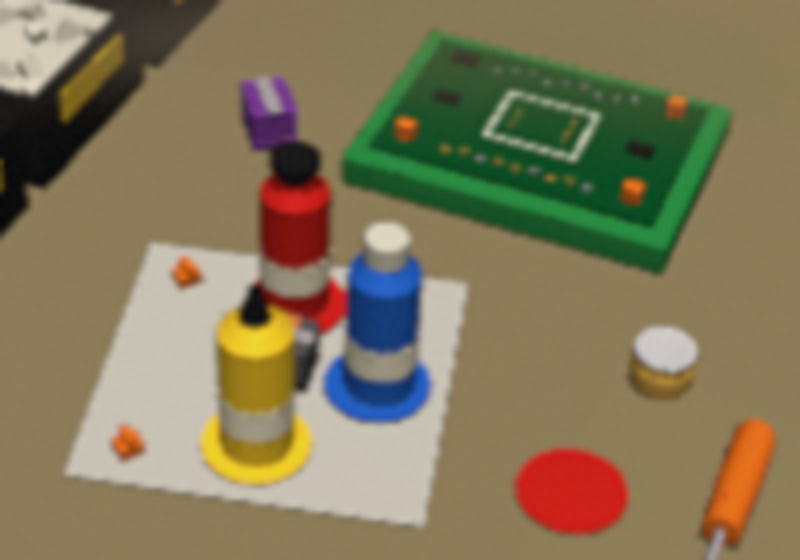

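Side crop: outline corners (510,94), (597,114), (578,158), (486,134). The bottles stand on the coasters at yellow (256,442), blue (378,385) and red, mostly hidden, near (300,305). I'll triangulate from both views.

```bash
python3 - <<'E'
from h import *
np.set_printoptions(precision=1,suppress=True)
f=lambda x,y,o,s:(o[0]+(x+.5)/s-.5,o[1]+(y+.5)/s-.5)
def tri(a,b):
    o1,r1=ray('top',*a);o2,r2=ray('side',*b)
    t=np.linalg.lstsq(np.c_[r1,-r2],o2-o1,rcond=None)[0]; p,q=o1+t[0]*r1,o2+t[1]*r2
    return (p+q)/2,np.linalg.norm(p-q)
S=lambda x,y:f(x,y,(200,115),4)
B=[(510,94),(597,114),(578,158),(486,134)]
P=np.array([atz('side',*S(*q),30) for q in B]);print('board side',P,P.mean(0))
print('board tri',tri(f(227.5,284,(380,160),4.5),S(*np.mean(B,0))))
for n,t,s in(('yel',(166,246),(256,442)),('blue',(351,351),(378,385))): print(n,tri(f(*t,(230,150),5),S(*s)),atz('side',*S(*s),7))
# cap tops: red cap, blue cap, yellow nozzle tip
for n,t,s in(('redcap',(496,116),(296,160)),('bluecap',(371,339),(387,238)),('yelnozzle',(155,216),(257,297))): print(n,tri(f(*t,(230,150),5),S(*s)))
E
```

```text
board side [[ 571.3 -311.9   30. ]
 [ 508.7 -316.7   30. ]
 [ 504.1 -263.5   30. ]
 [ 569.5 -260.9   30. ]] [ 538.4 -288.2   30. ]
board tri (array([ 537.9, -290. ,   28.7]), np.float64(1.748652487275354))
yel (array([590.8,  45.4,   5.9]), np.float64(2.0490114146310225)) [591.3  46.6   7. ]
blue (array([546.7, -30.5,   4.4]), np.float64(1.3131438336483536)) [546.4 -27.8   7. ]
redcap (array([624.4, -76.4, 116.9]), np.float64(1.0165955397065964))
bluecap (array([545.6, -30.6, 120.5]), np.float64(1.748630868229184))
yelnozzle (array([589.4,  44.9, 119.8]), np.float64(1.489962591821372))
```

Emit:
arm_command(
  deltas=[
    {"dx": 0.03,"dy": -0.04,"dz": 0,"yaw": 4},
    {"dx": 0.06,"dy": -0.08,"dz": 0,"yaw": 8},
    {"dx": 0.09,"dy": -0.12,"dz": 0,"yaw": 12},
    {"dx": 0.12,"dy": -0.16,"dz": 0,"yaw": 16},
    {"dx": 0.435,"dy": -0.586,"dz": 0,"yaw": 23},
    {"dx": 0.435,"dy": -0.586,"dz": 0,"yaw": 23},
    {"dx": 0.435,"dy": -0.586,"dz": 0,"yaw": 23},
    {"dx": 0.435,"dy": -0.586,"dz": 0,"yaw": 23},
    {"dx": 0.435,"dy": -0.586,"dz": 0,"yaw": 23},
    {"dx": 0.435,"dy": -0.586,"dz": 0,"yaw": 23},
    {"dx": 0.435,"dy": -0.586,"dz": 0,"yaw": 23},
    {"dx": 0.435,"dy": -0.586,"dz": 0,"yaw": 23},
    {"dx": 0.435,"dy": -0.586,"dz": 0,"yaw": 23},
    {"dx": 0.435,"dy": -0.586,"dz": 0,"yaw": 23},
    {"dx": 0.435,"dy": -0.586,"dz": -0.031,"yaw": 23},
    {"dx": 0.435,"dy": -0.586,"dz": -0.031,"yaw": 23},
    {"dx": 0.435,"dy": -0.586,"dz": -0.031,"yaw": 23},
    {"dx": 0.435,"dy": -0.586,"dz": -0.031,"yaw": 23},
  ],
)

```text
invalid input at $.deltas[0]: expected keys dx, dy, dz, yaw, jaw
```

Emit:
arm_command(
  deltas=[
    {"dx": 0.03,"dy": -0.04,"dz": 0,"yaw": 4,"jaw": 1},
    {"dx": 0.06,"dy": -0.08,"dz": 0,"yaw": 8,"jaw": 1},
    {"dx": 0.09,"dy": -0.12,"dz": 0,"yaw": 12,"jaw": 1},
    {"dx": 0.435,"dy": -0.586,"dz": 0,"yaw": 23,"jaw": 1},
    {"dx": 0.435,"dy": -0.586,"dz": 0,"yaw": 23,"jaw": 1},
    {"dx": 0.435,"dy": -0.586,"dz": 0,"yaw": 23,"jaw": 1},
    {"dx": 0.435,"dy": -0.586,"dz": 0,"yaw": 23,"jaw": 1},
    {"dx": 0.435,"dy": -0.586,"dz": 0,"yaw": 23,"jaw": 1},
    {"dx": 0.435,"dy": -0.586,"dz": 0,"yaw": 23,"jaw": 1},
    {"dx": 0.435,"dy": -0.586,"dz": 0,"yaw": 23,"jaw": 1},
    {"dx": 0.435,"dy": -0.586,"dz": 0,"yaw": 23,"jaw": 1},
    {"dx": 0.435,"dy": -0.586,"dz": 0,"yaw": 23,"jaw": 1},
    {"dx": 0.435,"dy": -0.586,"dz": 0,"yaw": 23,"jaw": 1},
    {"dx": 0.435,"dy": -0.586,"dz": -0.031,"yaw": 23,"jaw": 1},
    {"dx": 0.435,"dy": -0.586,"dz": -0.031,"yaw": 23,"jaw": 1},
    {"dx": 0.435,"dy": -0.586,"dz": -0.031,"yaw": 23,"jaw": 1},
    {"dx": 0.435,"dy": -0.586,"dz": -0.031,"yaw": 23,"jaw": 1},
    {"dx": 0.435,"dy": -0.586,"dz": -0.031,"yaw": 23,"jaw": 1},
  ],
)

```text
clock: 1.9
eef_pos: [590.6, 46.6, 200.4]
tool_rot: [3.14, -0.0, -2.981]
force: [0.2, 0.5, 0.5]
width: 85.3
gripper_force: 0.0
```

Emit:
arm_command(
  deltas=[
    {"dx": 0,"dy": -0.001,"dz": -0.03,"yaw": 0,"jaw": 1},
    {"dx": 0,"dy": -0.001,"dz": -0.06,"yaw": 0,"jaw": 1},
    {"dx": 0,"dy": -0.001,"dz": -0.09,"yaw": 0,"jaw": 1},
    {"dx": 0,"dy": -0.001,"dz": -0.115,"yaw": 0,"jaw": 1},
    {"dx": 0,"dy": -0.001,"dz": -0.13,"yaw": 0,"jaw": 1},
    {"dx": 0,"dy": -0.001,"dz": -0.142,"yaw": 0,"jaw": 1},
    {"dx": 0,"dy": -0.001,"dz": -0.142,"yaw": 0,"jaw": 1},
    {"dx": 0,"dy": -0.001,"dz": -0.142,"yaw": 0,"jaw": 0.7},
    {"dx": 0,"dy": -0.001,"dz": -0.142,"yaw": 0,"jaw": 0.4},
    {"dx": 0,"dy": -0.001,"dz": -0.142,"yaw": 0,"jaw": 0.3},
    {"dx": 0,"dy": -0.001,"dz": -0.142,"yaw": 0,"jaw": 0.3},
    {"dx": 0,"dy": -0.001,"dz": -0.142,"yaw": 0,"jaw": 0.3},
    {"dx": 0,"dy": -0.001,"dz": -0.142,"yaw": 0,"jaw": 0.3},
    {"dx": 0,"dy": -0.001,"dz": -0.142,"yaw": 0,"jaw": 0.3},
  ],
)

```text
clock: 3.3
eef_pos: [592.4, 44.1, 59.7]
tool_rot: [3.142, 0.003, -2.983]
force: [-1.0, -0.7, 6.5]
width: 42.9
gripper_force: 61.2
```

Emit:
arm_command(
  deltas=[
    {"dx": 0,"dy": 0,"dz": 0.005,"yaw": 0,"jaw": 0.3},
    {"dx": 0,"dy": 0,"dz": 0.02,"yaw": 0,"jaw": 0.3},
    {"dx": 0,"dy": 0.005,"dz": 0.04,"yaw": 0,"jaw": 0.3},
    {"dx": -0.001,"dy": 0.02,"dz": 0.055,"yaw": 0,"jaw": 0.3},
    {"dx": -0.002,"dy": 0.045,"dz": 0.06,"yaw": 0,"jaw": 0.3},
    {"dx": -0.004,"dy": 0.08,"dz": 0.06,"yaw": 0,"jaw": 0.3},
    {"dx": -0.006,"dy": 0.115,"dz": 0.06,"yaw": 0,"jaw": 0.3},
    {"dx": -0.008,"dy": 0.15,"dz": 0.06,"yaw": 0,"jaw": 0.3},
    {"dx": -0.01,"dy": 0.185,"dz": 0.06,"yaw": 0,"jaw": 0.3},
    {"dx": -0.012,"dy": 0.215,"dz": 0.06,"yaw": 0,"jaw": 0.3},
    {"dx": -0.013,"dy": 0.232,"dz": 0.055,"yaw": 0,"jaw": 0.3},
    {"dx": -0.013,"dy": 0.24,"dz": 0.045,"yaw": 0,"jaw": 0.3},
    {"dx": -0.013,"dy": 0.24,"dz": 0.03,"yaw": 0,"jaw": 0.3},
    {"dx": -0.013,"dy": 0.24,"dz": 0.018,"yaw": 0,"jaw": 0.3},
    {"dx": -0.013,"dy": 0.24,"dz": 0.01,"yaw": 0,"jaw": 0.3},
    {"dx": -0.013,"dy": 0.24,"dz": 0.005,"yaw": 0,"jaw": 0.3},
    {"dx": -0.013,"dy": 0.24,"dz": 0.002,"yaw": 0,"jaw": 0.3},
    {"dx": -0.013,"dy": 0.24,"dz": 0,"yaw": 0,"jaw": 0.3},
    {"dx": -0.013,"dy": 0.24,"dz": -0.001,"yaw": 0,"jaw": 0.3},
    {"dx": -0.013,"dy": 0.24,"dz": -0.001,"yaw": 0,"jaw": 0.3},
  ],
)

```text
clock: 5.3
eef_pos: [578.6, 284.0, 57.8]
tool_rot: [3.141, 0.001, -2.983]
force: [-0.1, -0.9, -0.3]
width: 42.9
gripper_force: 61.1
```

```bash
python3 - <<'E'
from h import *
s=read_state(); print(s['force'],s['eef_pos'],s['qpos'],s['width'])
p,d=snap('side','side1'); C=cloud('side',d)
cv2.imwrite('pics/cs1.png',cv2.resize(p[120:380,120:400],None,fx=2.3,fy=2.3)[:,:,::-1])
E
```

```text
[-0.10222885 -0.90633517 -0.33714714] [578.59434344 283.98648944  57.78115024] [-0.50500034  0.83223374  0.00871817  1.6629474  -0.01060813  0.64564007
  1.23864707] 42.87613629809867
```

View pics/cs1.png

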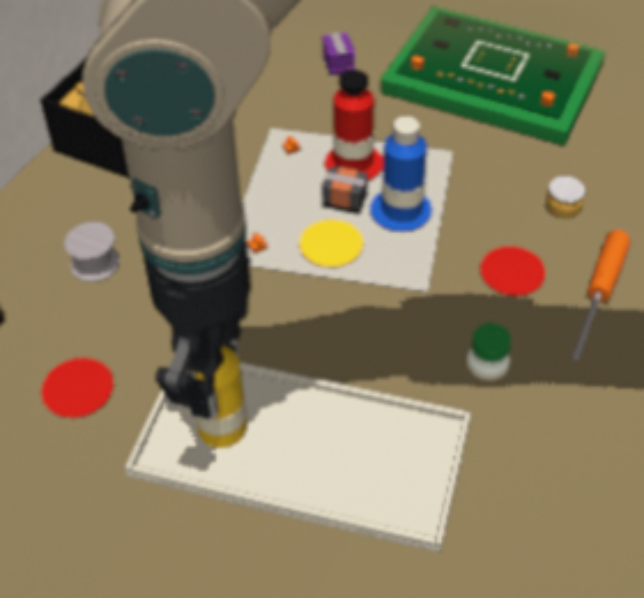

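The yellow bottle hangs just above the tray floor, at (220,410) in the crop. The yellow coaster is now bare at (331,243).

Emit:
arm_command(
  deltas=[
    {"dx": 0,"dy": 0,"dz": -0.001,"yaw": 0,"jaw": 0.3},
    {"dx": 0,"dy": 0,"dz": -0.0015,"yaw": 0,"jaw": 0.3},
    {"dx": 0,"dy": 0,"dz": -0.0015,"yaw": 0,"jaw": 0.6},
    {"dx": 0,"dy": 0,"dz": -0.0015,"yaw": 0,"jaw": 0.8},
    {"dx": 0,"dy": 0,"dz": -0.0015,"yaw": 0,"jaw": 0.9},
    {"dx": 0,"dy": 0,"dz": -0.0015,"yaw": 0,"jaw": 0.9},
    {"dx": 0,"dy": 0,"dz": 0.01,"yaw": 0,"jaw": 0.9},
    {"dx": 0,"dy": 0,"dz": 0.04,"yaw": 0,"jaw": 0.9},
    {"dx": 0,"dy": 0,"dz": 0.08,"yaw": 0,"jaw": 0.9},
    {"dx": 0,"dy": 0,"dz": 0.1,"yaw": 0,"jaw": 0.9},
  ],
)

```text
clock: 6.35
eef_pos: [579.9, 284.8, 161.4]
tool_rot: [3.14, 0.005, -2.983]
force: [0.8, 0.7, -0.1]
width: 76.8
gripper_force: 0.0
```

Emit:
arm_command(
  deltas=[
    {"dx": -0.003,"dy": -0.03,"dz": 0,"yaw": 0,"jaw": 0.9},
    {"dx": -0.008,"dy": -0.075,"dz": 0,"yaw": 0,"jaw": 0.9},
    {"dx": -0.012,"dy": -0.12,"dz": 0,"yaw": 0,"jaw": 0.9},
    {"dx": -0.017,"dy": -0.165,"dz": 0,"yaw": 0,"jaw": 0.9},
    {"dx": -0.021,"dy": -0.21,"dz": 0,"yaw": 0,"jaw": 0.9},
    {"dx": -0.026,"dy": -0.255,"dz": 0,"yaw": 0,"jaw": 0.9},
    {"dx": -0.03,"dy": -0.295,"dz": 0,"yaw": 0,"jaw": 0.9},
    {"dx": -0.0315,"dy": -0.315,"dz": 0,"yaw": 0,"jaw": 0.9},
    {"dx": -0.0315,"dy": -0.315,"dz": 0,"yaw": 0,"jaw": 0.9},
    {"dx": -0.0315,"dy": -0.315,"dz": 0,"yaw": 0,"jaw": 0.9},
  ],
)

```text
clock: 7.35
eef_pos: [547.1, -30.5, 157.9]
tool_rot: [3.141, 0.001, -2.983]
force: [0.6, 0.7, 0.6]
width: 77.0
gripper_force: 0.0
```

```bash
python3 - <<'E'
from m import *
np.set_printoptions(precision=1,suppress=True)
for n in('top','side'): snap(n,n+'2')
f=np.load('pics/top2.npz')['p']
cv2.imwrite('pics/ct2.png',cv2.resize(f[90:330,90:410],None,fx=2.4,fy=2.4)[:,:,::-1])
for n in('top','side'):
    h,C,d=hsvcloud(n,n+'2')
    # coaster bare centre, yellow
    m=mask(h,'yellow')&(np.hypot(C[...,0]-591,C[...,1]-45)<45)&(C[...,2]<14)
    v,u=np.nonzero(m); print(n,'yel coaster',m.sum(),atz(n,u.mean(),v.mean(),7), C[m].mean(0), cv2.minEnclosingCircle(C[m][:,:2].astype(np.float32)))
    m=mask(h,'yellow')&(np.hypot(C[...,0]-578,C[...,1]-284)<45)&(C[...,2]>14)&(C[...,2]<80); b=C[m]
    if len(b)>15: print(n,'yel bottle',circ(b,22,[578,284]).x,len(b))
E
```

```text
top yel coaster 621 [591.9  45.3   7. ] [591.7  45.2   8.5] ((590.44384765625, 44.50286865234375), 30.226818084716797)
top yel bottle [577.7 285. ] 74
side yel coaster 427 [590.9  47.4   7. ] [591.5  46.3   5.9] ((591.5477905273438, 45.760406494140625), 32.83820343017578)
side yel bottle [578.9 283.7] 240
```

View pics/ct2.png

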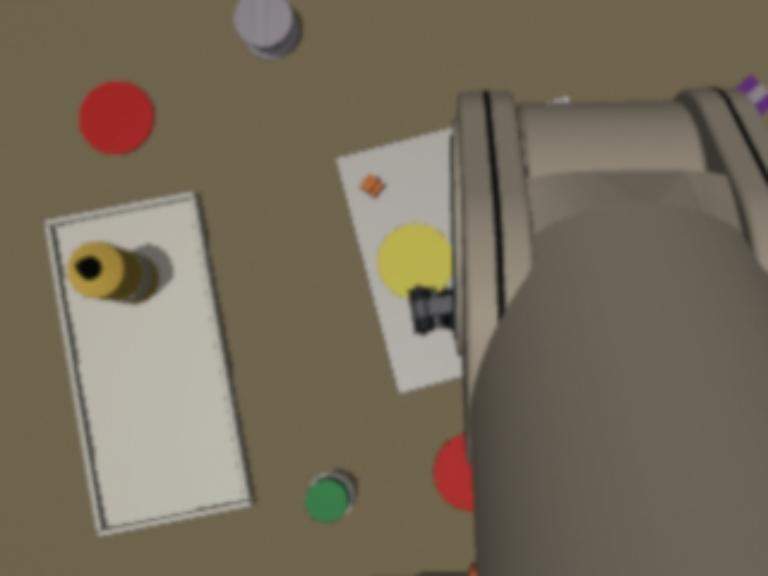

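The yellow bottle stands upright in the tray at (578,284). The arm is above blue, so I descend and grip.

Emit:
arm_command(
  deltas=[
    {"dx": 0,"dy": 0,"dz": -0.03,"yaw": 0,"jaw": 0.9},
    {"dx": 0,"dy": 0,"dz": -0.06,"yaw": 0,"jaw": 0.9},
    {"dx": 0,"dy": 0,"dz": -0.085,"yaw": 0,"jaw": 0.9},
    {"dx": 0,"dy": 0,"dz": -0.099,"yaw": 0,"jaw": 0.9},
    {"dx": 0,"dy": 0,"dz": -0.099,"yaw": 0,"jaw": 0.9},
    {"dx": 0,"dy": 0,"dz": -0.099,"yaw": 0,"jaw": 0.7},
    {"dx": 0,"dy": 0,"dz": -0.099,"yaw": 0,"jaw": 0.5},
    {"dx": 0,"dy": 0,"dz": -0.099,"yaw": 0,"jaw": 0.3},
    {"dx": 0,"dy": 0,"dz": -0.099,"yaw": 0,"jaw": 0.3},
    {"dx": 0,"dy": 0,"dz": -0.099,"yaw": 0,"jaw": 0.3},
    {"dx": 0,"dy": 0,"dz": -0.099,"yaw": 0,"jaw": 0.3},
    {"dx": 0,"dy": 0,"dz": -0.099,"yaw": 0,"jaw": 0.3},
  ],
)

```text
clock: 8.65
eef_pos: [547.9, -31.0, 59.9]
tool_rot: [-3.141, 0.003, -2.983]
force: [-0.2, 0.6, 7.1]
width: 42.8
gripper_force: 60.7
```

Emit:
arm_command(
  deltas=[
    {"dx": 0,"dy": 0,"dz": 0.005,"yaw": 0,"jaw": 0.3},
    {"dx": 0,"dy": 0,"dz": 0.02,"yaw": 0,"jaw": 0.3},
    {"dx": -0.002,"dy": 0.005,"dz": 0.04,"yaw": 0,"jaw": 0.3},
    {"dx": -0.008,"dy": 0.02,"dz": 0.055,"yaw": 0,"jaw": 0.3},
    {"dx": -0.018,"dy": 0.045,"dz": 0.06,"yaw": 0,"jaw": 0.3},
    {"dx": -0.032,"dy": 0.08,"dz": 0.06,"yaw": 0,"jaw": 0.3},
    {"dx": -0.046,"dy": 0.115,"dz": 0.06,"yaw": 0,"jaw": 0.3},
    {"dx": -0.06,"dy": 0.15,"dz": 0.06,"yaw": 0,"jaw": 0.3},
    {"dx": -0.074,"dy": 0.185,"dz": 0.06,"yaw": 0,"jaw": 0.3},
    {"dx": -0.088,"dy": 0.22,"dz": 0.06,"yaw": 0,"jaw": 0.3},
    {"dx": -0.1,"dy": 0.25,"dz": 0.06,"yaw": 0,"jaw": 0.3},
    {"dx": -0.11,"dy": 0.274,"dz": 0.055,"yaw": 0,"jaw": 0.3},
    {"dx": -0.115,"dy": 0.286,"dz": 0.045,"yaw": 0,"jaw": 0.3},
    {"dx": -0.116,"dy": 0.289,"dz": 0.03,"yaw": 0,"jaw": 0.3},
    {"dx": -0.116,"dy": 0.289,"dz": 0.018,"yaw": 0,"jaw": 0.3},
    {"dx": -0.116,"dy": 0.289,"dz": 0.01,"yaw": 0,"jaw": 0.3},
    {"dx": -0.116,"dy": 0.289,"dz": 0.005,"yaw": 0,"jaw": 0.3},
    {"dx": -0.116,"dy": 0.289,"dz": 0.002,"yaw": 0,"jaw": 0.3},
    {"dx": -0.116,"dy": 0.289,"dz": 0,"yaw": 0,"jaw": 0.3},
    {"dx": -0.116,"dy": 0.289,"dz": -0.001,"yaw": 0,"jaw": 0.3},
  ],
)

```text
clock: 10.65
eef_pos: [431.2, 257.6, 57.8]
tool_rot: [-3.142, 0.0, -2.984]
force: [-0.6, -0.9, 11.3]
width: 42.5
gripper_force: 62.1
```

Emit:
arm_command(
  deltas=[
    {"dx": 0,"dy": 0,"dz": -0.001,"yaw": 0,"jaw": 0.3},
    {"dx": 0,"dy": 0,"dz": -0.0015,"yaw": 0,"jaw": 0.3},
    {"dx": 0,"dy": 0,"dz": -0.0015,"yaw": 0,"jaw": 0.3},
    {"dx": 0,"dy": 0,"dz": -0.0015,"yaw": 0,"jaw": 0.6},
    {"dx": 0,"dy": 0,"dz": -0.0015,"yaw": 0,"jaw": 0.8},
    {"dx": 0,"dy": 0,"dz": -0.0015,"yaw": 0,"jaw": 0.9},
    {"dx": 0,"dy": 0,"dz": -0.0015,"yaw": 0,"jaw": 0.9},
    {"dx": 0,"dy": 0,"dz": 0.01,"yaw": 0,"jaw": 0.9},
    {"dx": 0,"dy": 0,"dz": 0.04,"yaw": 0,"jaw": 0.9},
    {"dx": 0,"dy": 0,"dz": 0.08,"yaw": 0,"jaw": 0.9},
    {"dx": 0,"dy": 0,"dz": 0.1,"yaw": 0,"jaw": 0.9},
  ],
)

```text
clock: 11.75
eef_pos: [431.9, 258.6, 160.6]
tool_rot: [3.14, 0.004, -2.983]
force: [0.1, -0.2, 0.2]
width: 76.9
gripper_force: 0.0
```

Emit:
arm_command(
  deltas=[
    {"dx": 0.012,"dy": -0.02,"dz": 0,"yaw": 0,"jaw": 0.9},
    {"dx": 0.035,"dy": -0.06,"dz": 0,"yaw": 0,"jaw": 0.9},
    {"dx": 0.058,"dy": -0.1,"dz": 0,"yaw": 0,"jaw": 0.9},
    {"dx": 0.081,"dy": -0.14,"dz": 0,"yaw": 0,"jaw": 0.9},
    {"dx": 0.105,"dy": -0.18,"dz": 0,"yaw": 0,"jaw": 0.9},
    {"dx": 0.128,"dy": -0.22,"dz": 0,"yaw": 0,"jaw": 0.9},
    {"dx": 0.151,"dy": -0.26,"dz": 0,"yaw": 0,"jaw": 0.9},
    {"dx": 0.175,"dy": -0.3,"dz": 0,"yaw": 0,"jaw": 0.9},
    {"dx": 0.19,"dy": -0.327,"dz": 0,"yaw": 0,"jaw": 0.9},
    {"dx": 0.194,"dy": -0.3335,"dz": 0,"yaw": 0,"jaw": 0.9},
    {"dx": 0.194,"dy": -0.3335,"dz": 0,"yaw": 0,"jaw": 0.9},
    {"dx": 0.194,"dy": -0.3335,"dz": -0.03,"yaw": 0,"jaw": 0.9},
    {"dx": 0.194,"dy": -0.3335,"dz": -0.06,"yaw": 0,"jaw": 0.9},
    {"dx": 0.194,"dy": -0.3335,"dz": -0.085,"yaw": 0,"jaw": 0.9},
    {"dx": 0.194,"dy": -0.3335,"dz": -0.099,"yaw": 0,"jaw": 0.9},
    {"dx": 0.194,"dy": -0.3335,"dz": -0.099,"yaw": 0,"jaw": 0.9},
  ],
)

```text
clock: 13.35
eef_pos: [622.8, -73.4, 56.7]
tool_rot: [3.14, -0.004, -2.981]
force: [0.2, -0.7, -0.6]
width: 77.0
gripper_force: 0.0
```

Emit:
arm_command(
  deltas=[
    {"dx": 0,"dy": 0,"dz": 0,"yaw": 0,"jaw": 0.7},
    {"dx": 0,"dy": 0,"dz": 0,"yaw": 0,"jaw": 0.5},
    {"dx": 0,"dy": 0,"dz": 0,"yaw": 0,"jaw": 0.3},
    {"dx": 0,"dy": 0,"dz": 0,"yaw": 0,"jaw": 0.3},
    {"dx": 0,"dy": 0,"dz": 0,"yaw": 0,"jaw": 0.3},
    {"dx": 0,"dy": 0,"dz": 0,"yaw": 0,"jaw": 0.3},
    {"dx": 0,"dy": 0,"dz": 0,"yaw": 0,"jaw": 0.3},
  ],
)

```text
clock: 14.05
eef_pos: [626.0, -75.7, 60.1]
tool_rot: [-3.141, 0.003, -2.983]
force: [-0.5, -0.5, 7.3]
width: 42.4
gripper_force: 60.8
```

Emit:
arm_command(
  deltas=[
    {"dx": 0,"dy": 0,"dz": 0.005,"yaw": 0,"jaw": 0.3},
    {"dx": 0,"dy": 0,"dz": 0.02,"yaw": 0,"jaw": 0.3},
    {"dx": -0.002,"dy": 0.005,"dz": 0.04,"yaw": 0,"jaw": 0.3},
    {"dx": -0.007,"dy": 0.02,"dz": 0.055,"yaw": 0,"jaw": 0.3},
    {"dx": -0.017,"dy": 0.05,"dz": 0.06,"yaw": 0,"jaw": 0.3},
    {"dx": -0.03,"dy": 0.086,"dz": 0.06,"yaw": 0,"jaw": 0.3},
    {"dx": -0.044,"dy": 0.126,"dz": 0.06,"yaw": 0,"jaw": 0.3},
    {"dx": -0.058,"dy": 0.166,"dz": 0.06,"yaw": 0,"jaw": 0.3},
    {"dx": -0.071,"dy": 0.206,"dz": 0.06,"yaw": 0,"jaw": 0.3},
    {"dx": -0.085,"dy": 0.246,"dz": 0.06,"yaw": 0,"jaw": 0.3},
    {"dx": -0.098,"dy": 0.284,"dz": 0.06,"yaw": 0,"jaw": 0.3},
    {"dx": -0.109,"dy": 0.316,"dz": 0.06,"yaw": 0,"jaw": 0.3},
    {"dx": -0.117,"dy": 0.338,"dz": 0.055,"yaw": 0,"jaw": 0.3},
    {"dx": -0.12,"dy": 0.3465,"dz": 0.045,"yaw": 0,"jaw": 0.3},
    {"dx": -0.12,"dy": 0.3465,"dz": 0.03,"yaw": 0,"jaw": 0.3},
    {"dx": -0.12,"dy": 0.3465,"dz": 0.018,"yaw": 0,"jaw": 0.3},
    {"dx": -0.12,"dy": 0.3465,"dz": 0.01,"yaw": 0,"jaw": 0.3},
    {"dx": -0.12,"dy": 0.3465,"dz": 0.005,"yaw": 0,"jaw": 0.3},
    {"dx": -0.12,"dy": 0.3465,"dz": 0.002,"yaw": 0,"jaw": 0.3},
    {"dx": -0.12,"dy": 0.3465,"dz": 0,"yaw": 0,"jaw": 0.3},
  ],
)

```text
clock: 16.05
eef_pos: [505.1, 270.7, 58.2]
tool_rot: [3.142, 0.0, -2.984]
force: [0.8, -0.6, -1.0]
width: 42.4
gripper_force: 61.0
```

Emit:
arm_command(
  deltas=[
    {"dx": 0,"dy": 0,"dz": -0.001,"yaw": 0,"jaw": 0.3},
    {"dx": 0,"dy": 0,"dz": -0.002,"yaw": 0,"jaw": 0.3},
    {"dx": 0,"dy": 0,"dz": -0.002,"yaw": 0,"jaw": 0.3},
    {"dx": 0,"dy": 0,"dz": -0.002,"yaw": 0,"jaw": 0.6},
    {"dx": 0,"dy": 0,"dz": -0.002,"yaw": 0,"jaw": 0.8},
    {"dx": 0,"dy": 0,"dz": -0.002,"yaw": 0,"jaw": 0.9},
    {"dx": 0,"dy": 0,"dz": -0.002,"yaw": 0,"jaw": 0.9},
    {"dx": 0,"dy": 0,"dz": 0.01,"yaw": 0,"jaw": 0.9},
    {"dx": 0,"dy": 0,"dz": 0.04,"yaw": 0,"jaw": 0.9},
    {"dx": 0,"dy": 0,"dz": 0.08,"yaw": 0,"jaw": 0.9},
    {"dx": 0,"dy": 0,"dz": 0.1,"yaw": 0,"jaw": 0.9},
    {"dx": 0,"dy": 0,"dz": 0.1,"yaw": 0,"jaw": 0.9},
  ],
)

```text
clock: 17.25
eef_pos: [507.0, 272.1, 162.4]
tool_rot: [3.139, 0.007, -2.983]
force: [0.4, -0.3, -0.1]
width: 77.1
gripper_force: 0.0
```

```bash
python3 - <<'E'
from m import *
np.set_printoptions(precision=1,suppress=True)
for n in('top','side'): snap(n,n+'3')
f=np.load('pics/top3.npz')['p']; g=np.load('pics/side3.npz')['p']
a=np.hstack([cv2.resize(f[150:240,230:350],(480,360),interpolation=3),cv2.resize(g[140:380,100:320],(320,349))[:349].copy() if 0 else cv2.resize(g[140:380,100:320],(320,360))])
cv2.imwrite('pics/c3.png',a[:,:,::-1])
W=dict(blue=((546.8,-31),(430.7,258)),yellow=((591.5,45.5),(578.2,284)),red=((624.5,-75.5),(504.5,271)))
for n in('top','side'):
    h,C,d=hsvcloud(n,n+'3')
    for c,(k,t) in W.items():
        m=mask(h,c)&(np.hypot(C[...,0]-k[0],C[...,1]-k[1])<45)&(C[...,2]<14)
        v,u=np.nonzero(m); 
        if m.sum()>9: print(n,c,'coaster',m.sum(),atz(n,u.mean(),v.mean(),7), C[m].mean(0))
        m=mask(h,c)&(np.hypot(C[...,0]-t[0],C[...,1]-t[1])<40)&(C[...,2]>14)&(C[...,2]<80); b=C[m]
        if len(b)>15: print(n,c,'bottle',circ(b,22,t).x,len(b))
    m=(np.hypot(C[...,0]-604,C[...,1]+18)<45)&(C[...,2]>25)&(C[...,2]<45)
    if m.sum()>20: print(n,'tr',cv2.minAreaRect(C[m][:,:2].astype(np.float32)),C[m].mean(0))
E
```

```text
top blue coaster 702 [546.5 -30.4   7. ] [546.4 -30.4   8.4]
top yellow coaster 654 [590.3  45.2   7. ] [590.1  45.2   8.5]
top yellow bottle [577.6 285. ] 72
top red coaster 700 [622.  -74.4   7. ] [621.8 -74.2   8.4]
top tr ((606.1660766601562, -16.823686599731445), (41.9161376953125, 32.4200325012207), 9.216190338134766) [605.6 -16.7  36.4]
side blue coaster 365 [547.2 -28.4   7. ] [547.7 -29.7   5.8]
side blue bottle [431.3 256.6] 204
side yellow coaster 207 [577.4  45.    7. ] [578.   43.9   5.9]
side yellow bottle [578.8 283.7] 246
side red coaster 176 [616.2 -81.5   7. ] [616.8 -82.9   5.8]
side red bottle [504.6 268.8] 233
side tr ((597.3599853515625, -18.147171020507812), (20.533315658569336, 36.64222717285156), 12.123204231262207) [595.1 -17.2  33.2]
```

View pics/c3.png

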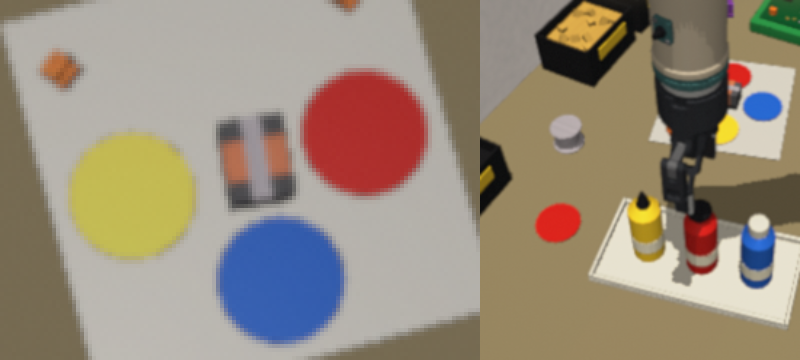

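All three bottles stand upright in the tray. The coasters are bare and the transformer has not moved, now at (606,-17), long side at 9°. Next I fetch it.

Emit:
arm_command(
  deltas=[
    {"dx": 0.007,"dy": -0.02,"dz": 0,"yaw": 0,"jaw": 0.65},
    {"dx": 0.021,"dy": -0.06,"dz": 0,"yaw": 0,"jaw": 0.65},
    {"dx": 0.037,"dy": -0.105,"dz": 0,"yaw": 0,"jaw": 0.65},
    {"dx": 0.052,"dy": -0.15,"dz": 0,"yaw": 0,"jaw": 0.65},
    {"dx": 0.068,"dy": -0.195,"dz": 0,"yaw": 0,"jaw": 0.65},
    {"dx": 0.084,"dy": -0.24,"dz": 0,"yaw": 0,"jaw": 0.65},
    {"dx": 0.096,"dy": -0.275,"dz": 0,"yaw": 0,"jaw": 0.65},
    {"dx": 0.101,"dy": -0.2885,"dz": 0,"yaw": 0,"jaw": 0.65},
    {"dx": 0.101,"dy": -0.2885,"dz": 0,"yaw": 0,"jaw": 0.65},
    {"dx": 0.101,"dy": -0.2885,"dz": -0.04,"yaw": 0,"jaw": 0.65},
    {"dx": 0.101,"dy": -0.2885,"dz": -0.08,"yaw": 0,"jaw": 0.65},
    {"dx": 0.101,"dy": -0.2885,"dz": -0.11,"yaw": 0,"jaw": 0.65},
    {"dx": 0.101,"dy": -0.2885,"dz": -0.13,"yaw": 0,"jaw": 0.65},
    {"dx": 0.101,"dy": -0.2885,"dz": -0.142,"yaw": 0,"jaw": 0.65},
    {"dx": 0.101,"dy": -0.2885,"dz": -0.148,"yaw": 0,"jaw": 0.65},
    {"dx": 0.101,"dy": -0.2885,"dz": -0.151,"yaw": 0,"jaw": 0.65},
    {"dx": 0.101,"dy": -0.2885,"dz": -0.151,"yaw": 0,"jaw": 0.65},
  ],
)

```text
clock: 19.05
eef_pos: [606.1, -17.0, 7.8]
tool_rot: [3.141, 0.001, -2.982]
force: [-0.2, 0.3, -0.0]
width: 55.5
gripper_force: 0.0
```

Emit:
arm_command(
  deltas=[
    {"dx": 0,"dy": 0,"dz": 0,"yaw": 0,"jaw": 0.5},
    {"dx": 0,"dy": 0,"dz": 0,"yaw": 0,"jaw": 0.35},
    {"dx": 0,"dy": 0,"dz": 0,"yaw": 0,"jaw": 0.2},
    {"dx": 0,"dy": 0,"dz": 0,"yaw": 0,"jaw": 0.2},
    {"dx": 0,"dy": 0,"dz": 0,"yaw": 0,"jaw": 0.2},
    {"dx": 0,"dy": 0,"dz": 0,"yaw": 0,"jaw": 0.2},
    {"dx": 0,"dy": 0,"dz": 0,"yaw": 0,"jaw": 0.2},
    {"dx": 0,"dy": 0,"dz": 0,"yaw": 0,"jaw": 0.2},
  ],
)

```text
clock: 19.85
eef_pos: [606.6, -17.6, 8.5]
tool_rot: [-3.141, 0.002, -2.983]
force: [-0.9, -0.5, 6.9]
width: 31.1
gripper_force: 61.7
```

Emit:
arm_command(
  deltas=[
    {"dx": 0,"dy": 0,"dz": 0.005,"yaw": 0,"jaw": 0.2},
    {"dx": 0,"dy": 0,"dz": 0.02,"yaw": 0,"jaw": 0.2},
    {"dx": 0,"dy": 0,"dz": 0.045,"yaw": 0,"jaw": 0.2},
    {"dx": -0.002,"dy": -0.008,"dz": 0.07,"yaw": -1,"jaw": 0.2},
    {"dx": -0.007,"dy": -0.028,"dz": 0.08,"yaw": -2,"jaw": 0.2},
    {"dx": -0.015,"dy": -0.06,"dz": 0.08,"yaw": -3,"jaw": 0.2},
    {"dx": -0.024,"dy": -0.095,"dz": 0.08,"yaw": -4,"jaw": 0.2},
    {"dx": -0.033,"dy": -0.13,"dz": 0.08,"yaw": -5,"jaw": 0.2},
    {"dx": -0.041,"dy": -0.165,"dz": 0.08,"yaw": -6,"jaw": 0.2},
    {"dx": -0.05,"dy": -0.2,"dz": 0.08,"yaw": -7,"jaw": 0.2},
    {"dx": -0.058,"dy": -0.232,"dz": 0.08,"yaw": -8,"jaw": 0.2},
    {"dx": -0.064,"dy": -0.257,"dz": 0.08,"yaw": -8,"jaw": 0.2},
    {"dx": -0.067,"dy": -0.269,"dz": 0.075,"yaw": -8,"jaw": 0.2},
    {"dx": -0.068,"dy": -0.272,"dz": 0.065,"yaw": -8,"jaw": 0.2},
    {"dx": -0.068,"dy": -0.272,"dz": 0.053,"yaw": -8,"jaw": 0.2},
    {"dx": -0.068,"dy": -0.272,"dz": 0.043,"yaw": -8,"jaw": 0.2},
    {"dx": -0.068,"dy": -0.272,"dz": 0.036,"yaw": -8,"jaw": 0.2},
    {"dx": -0.068,"dy": -0.272,"dz": 0.032,"yaw": -8,"jaw": 0.2},
    {"dx": -0.068,"dy": -0.272,"dz": 0.031,"yaw": -8,"jaw": 0.2},
    {"dx": -0.068,"dy": -0.272,"dz": 0.031,"yaw": -8,"jaw": 0.2},
  ],
)

```text
clock: 21.85
eef_pos: [537.9, -289.3, 38.3]
tool_rot: [-3.142, -0.0, -3.122]
force: [0.8, -0.5, -2.2]
width: 30.9
gripper_force: 60.9
```

```bash
python3 - <<'E'
from h import *
p,d=snap('side','side4'); s=read_state(); print(s['force'],s['width'],s['qpos'])
cv2.imwrite('pics/cs4.png',cv2.resize(p[110:190,270:400],None,fx=6,fy=6,interpolation=3)[:,:,::-1])
E
```

```text
[-0.00767989 -0.250603   -1.51081785] 31.184678789452214 [ 0.43473425  0.82730813  0.02112372  1.76804009 -0.02983513  0.54613646
  2.06454348]
```

View pics/cs4.png

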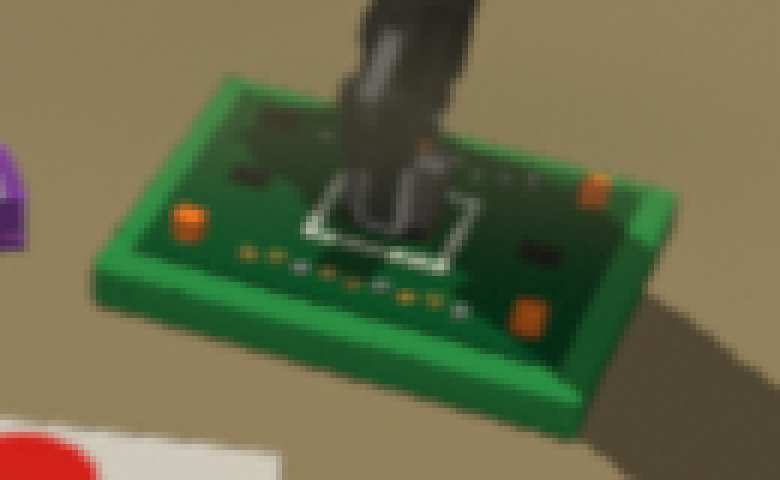

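The transformer hangs inside the outline, at crop (395,205). I lower it until it touches.

Emit:
arm_command(
  deltas=[
    {"dx": 0,"dy": 0,"dz": -0.001,"yaw": 0,"jaw": 0.2},
    {"dx": 0,"dy": 0,"dz": -0.002,"yaw": 0,"jaw": 0.2},
    {"dx": 0,"dy": 0,"dz": -0.003,"yaw": 0,"jaw": 0.2},
    {"dx": 0,"dy": 0,"dz": -0.0035,"yaw": 0,"jaw": 0.2},
    {"dx": 0,"dy": 0,"dz": -0.0035,"yaw": 0,"jaw": 0.2},
  ],
)

```text
clock: 22.4
eef_pos: [537.9, -289.7, 35.5]
tool_rot: [-3.141, 0.0, -3.123]
force: [-2.2, 0.6, 5.2]
width: 30.9
gripper_force: 61.8
```

Contact is felt at 5 N, so I release.

Emit:
arm_command(
  deltas=[
    {"dx": 0,"dy": 0,"dz": 0,"yaw": 0,"jaw": 0.4},
    {"dx": 0,"dy": 0,"dz": 0,"yaw": 0,"jaw": 0.5},
    {"dx": 0,"dy": 0,"dz": 0,"yaw": 0,"jaw": 0.55},
    {"dx": 0,"dy": 0,"dz": 0,"yaw": 0,"jaw": 0.55},
    {"dx": 0,"dy": 0,"dz": 0,"yaw": 0,"jaw": 0.55},
    {"dx": 0,"dy": 0,"dz": 0.005,"yaw": 0,"jaw": 0.55},
    {"dx": 0,"dy": 0,"dz": 0.03,"yaw": 0,"jaw": 0.55},
    {"dx": 0,"dy": 0,"dz": 0.07,"yaw": 0,"jaw": 0.55},
    {"dx": 0,"dy": 0,"dz": 0.11,"yaw": 0,"jaw": 0.7},
    {"dx": 0,"dy": 0.02,"dz": 0.125,"yaw": 1,"jaw": 0.9},
    {"dx": 0,"dy": 0.06,"dz": 0.125,"yaw": 4,"jaw": 0.9},
    {"dx": 0,"dy": 0.1,"dz": 0.125,"yaw": 8,"jaw": 0.9},
    {"dx": 0,"dy": 0.145,"dz": 0.125,"yaw": 8,"jaw": 0.9},
    {"dx": 0,"dy": 0.19,"dz": 0.125,"yaw": 8,"jaw": 0.9},
    {"dx": 0,"dy": 0.235,"dz": 0.125,"yaw": 8,"jaw": 0.9},
    {"dx": 0,"dy": 0.28,"dz": 0.125,"yaw": 8,"jaw": 0.9},
    {"dx": 0,"dy": 0.32,"dz": 0.125,"yaw": 8,"jaw": 0.9},
    {"dx": 0,"dy": 0.35,"dz": 0.125,"yaw": 8,"jaw": 0.9},
    {"dx": 0,"dy": 0.36,"dz": 0.125,"yaw": 8,"jaw": 0.9},
  ],
)

```text
clock: 24.3
eef_pos: [537.5, 75.1, 160.2]
tool_rot: [3.139, 0.001, -2.977]
force: [-0.2, 0.9, 0.7]
width: 77.1
gripper_force: 0.0
```

```bash
python3 - <<'E'
from m import *
p,d=snap('top','top5'); C=cloud('top',d)
cv2.imwrite('pics/ct5.png',cv2.resize(p[160:290,380:480],None,fx=4.5,fy=4.5,interpolation=3)[:,:,::-1])
m=(np.hypot(C[...,0]-537,C[...,1]+290)<40)&(C[...,2]>52)&(C[...,2]<80)
print(cv2.minAreaRect(C[m][:,:2].astype(np.float32)),C[m].mean(0))
E
```

```text
((537.3925170898438, -288.6498107910156), (42.21000671386719, 33.602081298828125), 0.4784083366394043) [ 537.4 -286.9   62.8]
```

View pics/ct5.png

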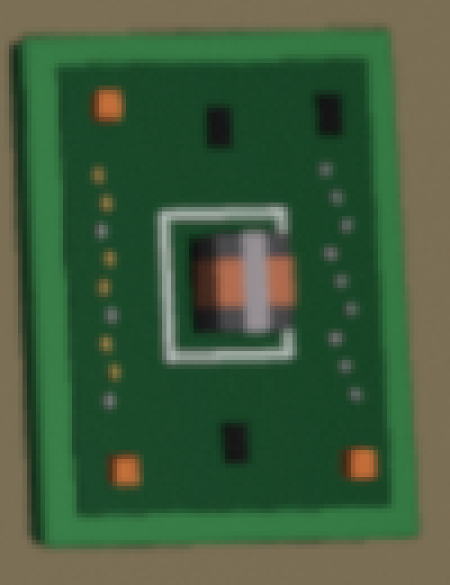

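The transformer sits in the outline, 1–2 mm off centre and about 1° off its axis. Now red goes back first.

Emit:
arm_command(
  deltas=[
    {"dx": -0.005,"dy": 0.03,"dz": 0,"yaw": 0,"jaw": 0.9},
    {"dx": -0.012,"dy": 0.072,"dz": 0,"yaw": 0,"jaw": 0.9},
    {"dx": -0.02,"dy": 0.118,"dz": 0,"yaw": 0,"jaw": 0.9},
    {"dx": -0.027,"dy": 0.16,"dz": 0,"yaw": 0,"jaw": 0.9},
    {"dx": -0.032,"dy": 0.19,"dz": 0,"yaw": 0,"jaw": 0.9},
    {"dx": -0.033,"dy": 0.2,"dz": 0,"yaw": 0,"jaw": 0.9},
    {"dx": -0.033,"dy": 0.2,"dz": 0,"yaw": 0,"jaw": 0.9},
    {"dx": -0.033,"dy": 0.2,"dz": -0.03,"yaw": 0,"jaw": 0.9},
    {"dx": -0.033,"dy": 0.2,"dz": -0.06,"yaw": 0,"jaw": 0.9},
    {"dx": -0.033,"dy": 0.2,"dz": -0.085,"yaw": 0,"jaw": 0.9},
    {"dx": -0.033,"dy": 0.2,"dz": -0.1,"yaw": 0,"jaw": 0.9},
    {"dx": -0.033,"dy": 0.2,"dz": -0.1035,"yaw": 0,"jaw": 0.9},
    {"dx": -0.033,"dy": 0.2,"dz": -0.1035,"yaw": 0,"jaw": 0.9},
    {"dx": -0.033,"dy": 0.2,"dz": -0.1035,"yaw": 0,"jaw": 0.7},
    {"dx": -0.033,"dy": 0.2,"dz": -0.1035,"yaw": 0,"jaw": 0.5},
    {"dx": -0.033,"dy": 0.2,"dz": -0.1035,"yaw": 0,"jaw": 0.3},
    {"dx": -0.033,"dy": 0.2,"dz": -0.1035,"yaw": 0,"jaw": 0.3},
    {"dx": -0.033,"dy": 0.2,"dz": -0.1035,"yaw": 0,"jaw": 0.3},
    {"dx": -0.033,"dy": 0.2,"dz": -0.1035,"yaw": 0,"jaw": 0.3},
    {"dx": -0.033,"dy": 0.2,"dz": -0.1035,"yaw": 0,"jaw": 0.3},
  ],
)

```text
clock: 26.35
eef_pos: [505.6, 270.3, 57.6]
tool_rot: [3.142, 0.002, -2.983]
force: [-0.6, -1.9, 5.5]
width: 42.9
gripper_force: 60.6
```

Emit:
arm_command(
  deltas=[
    {"dx": 0,"dy": 0,"dz": 0.005,"yaw": 0,"jaw": 0.3},
    {"dx": 0,"dy": 0,"dz": 0.02,"yaw": 0,"jaw": 0.3},
    {"dx": 0.002,"dy": -0.005,"dz": 0.04,"yaw": 0,"jaw": 0.3},
    {"dx": 0.007,"dy": -0.02,"dz": 0.055,"yaw": 0,"jaw": 0.3},
    {"dx": 0.017,"dy": -0.05,"dz": 0.06,"yaw": 0,"jaw": 0.3},
    {"dx": 0.03,"dy": -0.086,"dz": 0.06,"yaw": 0,"jaw": 0.3},
    {"dx": 0.043,"dy": -0.126,"dz": 0.06,"yaw": 0,"jaw": 0.3},
    {"dx": 0.057,"dy": -0.166,"dz": 0.06,"yaw": 0,"jaw": 0.3},
    {"dx": 0.07,"dy": -0.206,"dz": 0.06,"yaw": 0,"jaw": 0.3},
    {"dx": 0.084,"dy": -0.246,"dz": 0.06,"yaw": 0,"jaw": 0.3},
    {"dx": 0.097,"dy": -0.284,"dz": 0.06,"yaw": 0,"jaw": 0.3},
    {"dx": 0.108,"dy": -0.316,"dz": 0.06,"yaw": 0,"jaw": 0.3},
    {"dx": 0.1155,"dy": -0.338,"dz": 0.055,"yaw": 0,"jaw": 0.3},
    {"dx": 0.1185,"dy": -0.3455,"dz": 0.045,"yaw": 0,"jaw": 0.3},
    {"dx": 0.1185,"dy": -0.3455,"dz": 0.03,"yaw": 0,"jaw": 0.3},
    {"dx": 0.1185,"dy": -0.3455,"dz": 0.018,"yaw": 0,"jaw": 0.3},
    {"dx": 0.1185,"dy": -0.3455,"dz": 0.01,"yaw": 0,"jaw": 0.3},
    {"dx": 0.1185,"dy": -0.3455,"dz": 0.006,"yaw": 0,"jaw": 0.3},
    {"dx": 0.1185,"dy": -0.3455,"dz": 0.004,"yaw": 0,"jaw": 0.3},
    {"dx": 0.1185,"dy": -0.3455,"dz": 0.003,"yaw": 0,"jaw": 0.3},
  ],
)

```text
clock: 28.35
eef_pos: [623.2, -73.9, 59.6]
tool_rot: [3.141, -0.0, -2.982]
force: [-2.1, 1.4, 5.5]
width: 42.4
gripper_force: 61.5
```

Emit:
arm_command(
  deltas=[
    {"dx": 0,"dy": 0,"dz": -0.0005,"yaw": 0,"jaw": 0.3},
    {"dx": 0,"dy": 0,"dz": -0.001,"yaw": 0,"jaw": 0.3},
    {"dx": 0,"dy": 0,"dz": -0.0015,"yaw": 0,"jaw": 0.3},
    {"dx": 0,"dy": 0,"dz": -0.0015,"yaw": 0,"jaw": 0.3},
  ],
)

```text
clock: 28.75
eef_pos: [623.3, -74.0, 59.6]
tool_rot: [3.141, 0.001, -2.982]
force: [-4.4, 2.1, 9.9]
width: 42.6
gripper_force: 62.1
```

Emit:
arm_command(
  deltas=[
    {"dx": 0,"dy": 0,"dz": 0,"yaw": 0,"jaw": 0.5},
    {"dx": 0,"dy": 0,"dz": 0,"yaw": 0,"jaw": 0.7},
    {"dx": 0,"dy": 0,"dz": 0,"yaw": 0,"jaw": 0.8},
    {"dx": 0,"dy": 0,"dz": 0,"yaw": 0,"jaw": 0.8},
    {"dx": 0,"dy": 0,"dz": 0.01,"yaw": 0,"jaw": 0.8},
    {"dx": 0,"dy": 0,"dz": 0.04,"yaw": 0,"jaw": 0.8},
    {"dx": 0,"dy": 0,"dz": 0.08,"yaw": 0,"jaw": 0.8},
    {"dx": 0,"dy": 0,"dz": 0.1,"yaw": 0,"jaw": 0.8},
    {"dx": 0,"dy": 0,"dz": 0.1,"yaw": 0,"jaw": 0.8},
  ],
)

```text
clock: 29.65
eef_pos: [626.0, -75.5, 162.1]
tool_rot: [-3.14, 0.007, -2.983]
force: [1.4, -0.1, 0.7]
width: 68.0
gripper_force: 0.0
```

Emit:
arm_command(
  deltas=[
    {"dx": -0.012,"dy": 0.02,"dz": 0,"yaw": 0,"jaw": 0.9},
    {"dx": -0.035,"dy": 0.06,"dz": 0,"yaw": 0,"jaw": 0.9},
    {"dx": -0.058,"dy": 0.1,"dz": 0,"yaw": 0,"jaw": 0.9},
    {"dx": -0.081,"dy": 0.14,"dz": 0,"yaw": 0,"jaw": 0.9},
    {"dx": -0.105,"dy": 0.18,"dz": 0,"yaw": 0,"jaw": 0.9},
    {"dx": -0.128,"dy": 0.22,"dz": 0,"yaw": 0,"jaw": 0.9},
    {"dx": -0.151,"dy": 0.26,"dz": 0,"yaw": 0,"jaw": 0.9},
    {"dx": -0.173,"dy": 0.3,"dz": 0,"yaw": 0,"jaw": 0.9},
    {"dx": -0.188,"dy": 0.326,"dz": 0,"yaw": 0,"jaw": 0.9},
    {"dx": -0.192,"dy": 0.3325,"dz": 0,"yaw": 0,"jaw": 0.9},
    {"dx": -0.192,"dy": 0.3325,"dz": 0,"yaw": 0,"jaw": 0.9},
    {"dx": -0.192,"dy": 0.3325,"dz": -0.03,"yaw": 0,"jaw": 0.9},
    {"dx": -0.192,"dy": 0.3325,"dz": -0.06,"yaw": 0,"jaw": 0.9},
    {"dx": -0.192,"dy": 0.3325,"dz": -0.085,"yaw": 0,"jaw": 0.9},
    {"dx": -0.192,"dy": 0.3325,"dz": -0.1015,"yaw": 0,"jaw": 0.9},
    {"dx": -0.192,"dy": 0.3325,"dz": -0.1015,"yaw": 0,"jaw": 0.9},
  ],
)

```text
clock: 31.25
eef_pos: [431.0, 254.2, 54.2]
tool_rot: [-3.138, -0.004, -2.986]
force: [0.5, -0.7, -0.1]
width: 76.7
gripper_force: 0.0
```

Emit:
arm_command(
  deltas=[
    {"dx": 0,"dy": 0,"dz": 0,"yaw": 0,"jaw": 0.7},
    {"dx": 0,"dy": 0,"dz": 0,"yaw": 0,"jaw": 0.5},
    {"dx": 0,"dy": 0,"dz": 0,"yaw": 0,"jaw": 0.3},
    {"dx": 0,"dy": 0,"dz": 0,"yaw": 0,"jaw": 0.3},
    {"dx": 0,"dy": 0,"dz": 0,"yaw": 0,"jaw": 0.3},
    {"dx": 0,"dy": 0,"dz": 0,"yaw": 0,"jaw": 0.3},
    {"dx": 0,"dy": 0,"dz": 0,"yaw": 0,"jaw": 0.3},
  ],
)

```text
clock: 31.95
eef_pos: [432.3, 257.2, 57.6]
tool_rot: [3.141, 0.002, -2.984]
force: [0.6, -2.2, 6.4]
width: 42.9
gripper_force: 61.0
```

Emit:
arm_command(
  deltas=[
    {"dx": 0,"dy": 0,"dz": 0.005,"yaw": 0,"jaw": 0.3},
    {"dx": 0,"dy": 0,"dz": 0.02,"yaw": 0,"jaw": 0.3},
    {"dx": 0.002,"dy": -0.005,"dz": 0.04,"yaw": 0,"jaw": 0.3},
    {"dx": 0.008,"dy": -0.02,"dz": 0.055,"yaw": 0,"jaw": 0.3},
    {"dx": 0.018,"dy": -0.045,"dz": 0.06,"yaw": 0,"jaw": 0.3},
    {"dx": 0.032,"dy": -0.08,"dz": 0.06,"yaw": 0,"jaw": 0.3},
    {"dx": 0.046,"dy": -0.115,"dz": 0.06,"yaw": 0,"jaw": 0.3},
    {"dx": 0.06,"dy": -0.15,"dz": 0.06,"yaw": 0,"jaw": 0.3},
    {"dx": 0.074,"dy": -0.185,"dz": 0.06,"yaw": 0,"jaw": 0.3},
    {"dx": 0.088,"dy": -0.22,"dz": 0.06,"yaw": 0,"jaw": 0.3},
    {"dx": 0.1,"dy": -0.25,"dz": 0.06,"yaw": 0,"jaw": 0.3},
    {"dx": 0.11,"dy": -0.274,"dz": 0.055,"yaw": 0,"jaw": 0.3},
    {"dx": 0.115,"dy": -0.286,"dz": 0.045,"yaw": 0,"jaw": 0.3},
    {"dx": 0.116,"dy": -0.2885,"dz": 0.03,"yaw": 0,"jaw": 0.3},
    {"dx": 0.116,"dy": -0.2885,"dz": 0.018,"yaw": 0,"jaw": 0.3},
    {"dx": 0.116,"dy": -0.2885,"dz": 0.01,"yaw": 0,"jaw": 0.3},
    {"dx": 0.116,"dy": -0.2885,"dz": 0.006,"yaw": 0,"jaw": 0.3},
    {"dx": 0.116,"dy": -0.2885,"dz": 0.004,"yaw": 0,"jaw": 0.3},
    {"dx": 0.116,"dy": -0.2885,"dz": 0.003,"yaw": 0,"jaw": 0.3},
    {"dx": 0.116,"dy": -0.2885,"dz": 0.002,"yaw": 0,"jaw": 0.3},
  ],
)

```text
clock: 33.95
eef_pos: [547.2, -30.3, 59.6]
tool_rot: [3.141, 0.0, -2.982]
force: [-3.4, 0.4, 15.5]
width: 42.7
gripper_force: 62.5
```

Emit:
arm_command(
  deltas=[
    {"dx": 0,"dy": 0,"dz": 0,"yaw": 0,"jaw": 0.3},
  ],
)

```text
clock: 34.05
eef_pos: [547.2, -30.3, 59.6]
tool_rot: [3.141, 0.0, -2.982]
force: [-1.1, 0.9, 6.8]
width: 42.6
gripper_force: 61.8
```

Emit:
arm_command(
  deltas=[
    {"dx": 0,"dy": 0,"dz": 0,"yaw": 0,"jaw": 0.5},
    {"dx": 0,"dy": 0,"dz": 0,"yaw": 0,"jaw": 0.7},
    {"dx": 0,"dy": 0,"dz": 0,"yaw": 0,"jaw": 0.8},
    {"dx": 0,"dy": 0,"dz": 0,"yaw": 0,"jaw": 0.8},
    {"dx": 0,"dy": 0,"dz": 0.01,"yaw": 0,"jaw": 0.8},
    {"dx": 0,"dy": 0,"dz": 0.04,"yaw": 0,"jaw": 0.8},
    {"dx": 0,"dy": 0,"dz": 0.08,"yaw": 0,"jaw": 0.8},
    {"dx": 0,"dy": 0,"dz": 0.1,"yaw": 0,"jaw": 0.8},
    {"dx": 0,"dy": 0,"dz": 0.1,"yaw": 0,"jaw": 0.8},
  ],
)

```text
clock: 34.95
eef_pos: [549.7, -31.2, 162.0]
tool_rot: [-3.14, 0.007, -2.983]
force: [0.7, -0.1, 0.3]
width: 68.3
gripper_force: 0.0
```

Emit:
arm_command(
  deltas=[
    {"dx": 0.003,"dy": 0.03,"dz": 0,"yaw": 0,"jaw": 0.9},
    {"dx": 0.007,"dy": 0.075,"dz": 0,"yaw": 0,"jaw": 0.9},
    {"dx": 0.012,"dy": 0.12,"dz": 0,"yaw": 0,"jaw": 0.9},
    {"dx": 0.016,"dy": 0.165,"dz": 0,"yaw": 0,"jaw": 0.9},
    {"dx": 0.021,"dy": 0.21,"dz": 0,"yaw": 0,"jaw": 0.9},
    {"dx": 0.025,"dy": 0.255,"dz": 0,"yaw": 0,"jaw": 0.9},
    {"dx": 0.029,"dy": 0.295,"dz": 0,"yaw": 0,"jaw": 0.9},
    {"dx": 0.031,"dy": 0.315,"dz": 0,"yaw": 0,"jaw": 0.9},
    {"dx": 0.031,"dy": 0.315,"dz": 0,"yaw": 0,"jaw": 0.9},
    {"dx": 0.031,"dy": 0.315,"dz": -0.03,"yaw": 0,"jaw": 0.9},
    {"dx": 0.031,"dy": 0.315,"dz": -0.06,"yaw": 0,"jaw": 0.9},
    {"dx": 0.031,"dy": 0.315,"dz": -0.085,"yaw": 0,"jaw": 0.9},
    {"dx": 0.031,"dy": 0.315,"dz": -0.102,"yaw": 0,"jaw": 0.9},
    {"dx": 0.031,"dy": 0.315,"dz": -0.102,"yaw": 0,"jaw": 0.9},
  ],
)

```text
clock: 36.35
eef_pos: [576.7, 281.1, 53.7]
tool_rot: [-3.139, -0.005, -2.985]
force: [-0.4, -0.6, 0.7]
width: 76.6
gripper_force: 0.0
```

Emit:
arm_command(
  deltas=[
    {"dx": 0,"dy": 0,"dz": 0,"yaw": 0,"jaw": 0.7},
    {"dx": 0,"dy": 0,"dz": 0,"yaw": 0,"jaw": 0.5},
    {"dx": 0,"dy": 0,"dz": 0,"yaw": 0,"jaw": 0.3},
    {"dx": 0,"dy": 0,"dz": 0,"yaw": 0,"jaw": 0.3},
    {"dx": 0,"dy": 0,"dz": 0,"yaw": 0,"jaw": 0.3},
    {"dx": 0,"dy": 0,"dz": 0,"yaw": 0,"jaw": 0.3},
    {"dx": 0,"dy": 0,"dz": 0,"yaw": 0,"jaw": 0.3},
  ],
)

```text
clock: 37.05
eef_pos: [579.2, 284.1, 57.7]
tool_rot: [3.141, 0.002, -2.983]
force: [0.5, -1.0, 6.6]
width: 42.5
gripper_force: 61.5
```

Emit:
arm_command(
  deltas=[
    {"dx": 0,"dy": 0,"dz": 0.005,"yaw": 0,"jaw": 0.3},
    {"dx": 0,"dy": 0,"dz": 0.02,"yaw": 0,"jaw": 0.3},
    {"dx": 0,"dy": -0.005,"dz": 0.04,"yaw": 0,"jaw": 0.3},
    {"dx": 0.001,"dy": -0.02,"dz": 0.055,"yaw": 0,"jaw": 0.3},
    {"dx": 0.002,"dy": -0.045,"dz": 0.06,"yaw": 0,"jaw": 0.3},
    {"dx": 0.004,"dy": -0.08,"dz": 0.06,"yaw": 0,"jaw": 0.3},
    {"dx": 0.006,"dy": -0.115,"dz": 0.06,"yaw": 0,"jaw": 0.3},
    {"dx": 0.008,"dy": -0.15,"dz": 0.06,"yaw": 0,"jaw": 0.3},
    {"dx": 0.01,"dy": -0.185,"dz": 0.06,"yaw": 0,"jaw": 0.3},
    {"dx": 0.011,"dy": -0.215,"dz": 0.06,"yaw": 0,"jaw": 0.3},
    {"dx": 0.012,"dy": -0.232,"dz": 0.055,"yaw": 0,"jaw": 0.3},
    {"dx": 0.0125,"dy": -0.2395,"dz": 0.045,"yaw": 0,"jaw": 0.3},
    {"dx": 0.0125,"dy": -0.2395,"dz": 0.03,"yaw": 0,"jaw": 0.3},
    {"dx": 0.0125,"dy": -0.2395,"dz": 0.018,"yaw": 0,"jaw": 0.3},
    {"dx": 0.0125,"dy": -0.2395,"dz": 0.01,"yaw": 0,"jaw": 0.3},
    {"dx": 0.0125,"dy": -0.2395,"dz": 0.006,"yaw": 0,"jaw": 0.3},
    {"dx": 0.0125,"dy": -0.2395,"dz": 0.004,"yaw": 0,"jaw": 0.3},
    {"dx": 0.0125,"dy": -0.2395,"dz": 0.003,"yaw": 0,"jaw": 0.3},
    {"dx": 0.0125,"dy": -0.2395,"dz": 0.002,"yaw": 0,"jaw": 0.3},
    {"dx": 0.0125,"dy": -0.2395,"dz": 0.002,"yaw": 0,"jaw": 0.3},
  ],
)

```text
clock: 39.05
eef_pos: [590.8, 45.2, 59.7]
tool_rot: [3.141, 0.001, -2.982]
force: [-2.4, 1.3, 7.2]
width: 43.2
gripper_force: 61.8
```

Emit:
arm_command(
  deltas=[
    {"dx": 0,"dy": 0,"dz": 0,"yaw": 0,"jaw": 0.5},
    {"dx": 0,"dy": 0,"dz": 0,"yaw": 0,"jaw": 0.7},
    {"dx": 0,"dy": 0,"dz": 0,"yaw": 0,"jaw": 0.8},
    {"dx": 0,"dy": 0,"dz": 0,"yaw": 0,"jaw": 0.8},
    {"dx": 0,"dy": 0,"dz": 0.01,"yaw": 0,"jaw": 0.8},
    {"dx": 0,"dy": 0,"dz": 0.04,"yaw": 0,"jaw": 0.8},
    {"dx": 0,"dy": 0,"dz": 0.08,"yaw": 0,"jaw": 0.8},
    {"dx": 0,"dy": 0,"dz": 0.12,"yaw": 0,"jaw": 0.8},
    {"dx": 0,"dy": 0.02,"dz": 0.12,"yaw": 0,"jaw": 0.8},
    {"dx": -0.005,"dy": 0.06,"dz": 0.12,"yaw": 0,"jaw": 0.8},
    {"dx": -0.01,"dy": 0.1,"dz": 0.12,"yaw": 0,"jaw": 0.8},
    {"dx": -0.02,"dy": 0.145,"dz": 0.12,"yaw": 0,"jaw": 0.8},
    {"dx": -0.03,"dy": 0.19,"dz": 0.12,"yaw": 0,"jaw": 0.8},
    {"dx": -0.04,"dy": 0.23,"dz": 0.12,"yaw": 0,"jaw": 0.8},
    {"dx": -0.05,"dy": 0.26,"dz": 0.12,"yaw": 0,"jaw": 0.8},
    {"dx": -0.05,"dy": 0.27,"dz": 0.12,"yaw": 0,"jaw": 0.8},
    {"dx": -0.05,"dy": 0.27,"dz": 0.12,"yaw": 0,"jaw": 0.8},
    {"dx": -0.05,"dy": 0.27,"dz": 0.12,"yaw": 0,"jaw": 0.8},
  ],
)

```text
clock: 40.85
eef_pos: [541.7, 312.4, 178.5]
tool_rot: [-3.14, 0.0, -2.985]
force: [-0.0, 0.2, -0.6]
width: 68.3
gripper_force: 0.0
```

```bash
python3 - <<'E'
from m import *
np.set_printoptions(precision=1,suppress=True)
for n in('top','side'): snap(n,n+'6')
f=np.load('pics/top6.npz')['p']; g=np.load('pics/side6.npz')['p']
a=np.hstack([cv2.resize(f[150:240,230:350],(480,360),interpolation=3),cv2.resize(g[120:240,210:317],(320,360),interpolation=3)])
cv2.imwrite('pics/c6.png',a[:,:,::-1])
W=dict(blue=(547,-31),yellow=(591,44.7),red=(623,-75))
for n in('top','side'):
    h,C,d=hsvcloud(n,n+'6')
    for c,k in W.items():
        m=mask(h,c)&(np.hypot(C[...,0]-k[0],C[...,1]-k[1])<40)&(C[...,2]>15)&(C[...,2]<84); b=C[m]
        if len(b)>9: print(n,c,circ(b,22,k).x,len(b))
E
```

```text
top yellow [589.7  47.4] 19
top red [621.6 -73.5] 51
side blue [546.5 -30.3] 202
side yellow [592.1  46.3] 241
side red [623.9 -74.2] 217
```

View pics/c6.png

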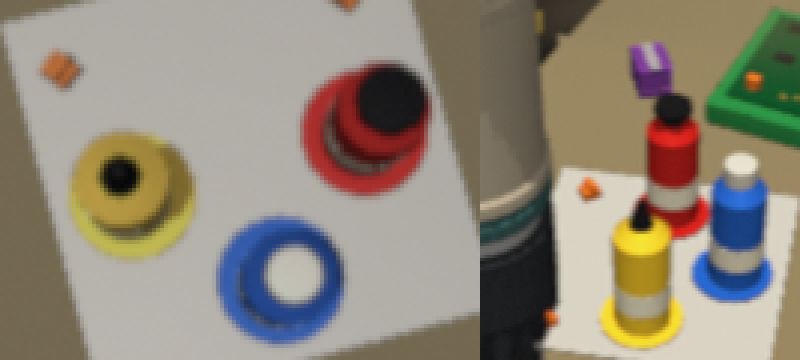

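All three bottles stand upright, within about 2 mm of their coaster centres. The gripper is clear of everything, so I hand the job in.

```bash
python3 -c "
from cell import *
print(finish_job())"
```

```text
the job is handed in; nothing more can be done
None
```

The job is handed in at about 41 s: the transformer is in the outline (about 2 mm off centre, 1° off axis) and each bottle is upright and released on its own coaster (about 2 mm off centre); no verdict came back.

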